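Prop the sample cabinet's door ajar on its stay bar

ROBOT

A 7-joint arm with a two-finger parallel gripper is mounted at the origin on the work surface. World frame = base frame: x ahead of the robot, y to its left, z up, the work surface at z = 0. Lengths are in m, angles in rad, forces in N, time in s.
With the tool pointing down it reaches from about 0.4 to 0.85 m from the base axis. Payload 4.5 kg.
Tool frame: the origin (TCP) lies at the very end of the fingers, on their centre line; the grasp point (between the pads) lies 19 mm behind it; y points along the fingers, x is the direction in which the jaws open and shut, and the axes are right-handed (so a half turn about y gives the same grasp; the last joint's range is limited). The gripper opens to 88 mm and grips with 3 to 60 N. Pads are 18 mm wide; open, the fingers measure 123 mm over their backs; the gripper's body (75 mm by 187 mm) begins 45 mm behind the grasp point.
Start: joints at [-1.107, 0.689, -0.195, 1.565, 0.157, 0.902, -0.215], TCP at [0.26, 0.568, 0.239] pointing down, gripper open.
Joint ranges: [-3.01, 3.01], [-0.46, 2.08], [-1.47, 1.51], [0.13, 2.56], [-1, 4.14], [0.04, 2.09], [-2.66, 2.66]. Speed limits (rad/s): [2.57, 2.57, 3.14, 3.14, 3.14, 3.14, 3.14].

INTERFACE

Orientations are given as a unit quaternion [x, y, z, w].
In Python, from cell import bot gives the robot as it stands.
- The arm moves only by the shell command python3 -m handwheel 'ROWS' [FORCE]. ROWS is JSON, a list of rows, each an object with "gripper": the finger opening in mm, from 0 to 88.1; "delta_pos": the shift along the world's x, y, z in mm, a list of three; "rotation": the turn, a rotation vector about the world's x, y, z in degrees, a list of three. A call has 1 to 20 rows; each row shifts and turns the pose as measured when the row begins; what a row does not reach is not made up. A row lasts 1/10 s, in which the tool goes at most 50 mm and 8.59 degrees, less where a joint would pass 70% of its speed; a pose out of reach is approached as far as the arm can. A call is refused whole if a number of a shift passes 50 or a number of a turn 8.59, either way. A call with a gripper value outside its range is refused whole. The fingers move at their own pace and stop on an object; FORCE is the grip in N (left out, the last holds). Time passes only in rows, so rows that do not move let the fingers close. It gives the time, the measured TCP pose, the force and the opening at its end, in the units of the state.
- bot.sense(): the state, without advancing time (a new reading comes with each control period).
- bot.read_camera(name): name is "scene" or "side" or "wrist"; returns a dict with "frame" (480x640x3 uint8, blue, green, red), "range_z" (480x640 float32, m along the optical axis (not along the pixel's ray), 0 where there is no reading), "mtx" (3x3 intrinsics, pixels), "origin" and "rotation" of the camera in the world. Camera axes: x right, y up, looking along -z (the intrinsics and any distortion apply to the point x, -y, -z); pixel columns grow to the right and rows downward; lengths in m; the calibration is good to about 2 mm. The wrist camera is an equidistant fisheye: a pixel r from the principal point sees the ray r / f radians off the axis. A picture is of the moment at which its call begins.
- bot.sign_off(): hands the job in, once; it reports no verdict.
The state is a dict: "time": time; "joint_positions": joint angles; "dq": joint speeds; "effort": joint torques, N m; "ee_pos": TCP position; "ee_rot": TCP orientation; "ft_force": force on the tool from outside, world axes, zero at the start; "torque": the same for the moment, N m; "grip_width": finger opening in m.
Only numpy, scipy, OpenCV 4.12 (cv2) and the standard library are available. Lean on these libraries where they do the work, as an engineer would, in place of code of your own. Each camera call takes 0.05 s, during which the arm holds its last target. There are 200 camera calls.

TASK

The sample cabinet must air: prop its spring-closed door ajar with the stay bar. Take the bar by its ball knob, lift it over the peg on the cabinet's top, push the door open with it and gently drop the third hole from the door over the peg, feeling for it and not forcing the bar, so that the bar lies flat again and holds the door by itself. Never let the door fly shut, and leave the tins, cup, flask and jar where they stand.

Things in the scene. Friction and masses are not known exactly. Their poses are not given: they have to be found in the camera images.
- cabinet: White benchtop sample cabinet, 260 (x) x 300 (y) x 200 mm high, grey top; origin: centre of its underside, on the table; its x axis points from its front (door side) to its back, y to its left, z up. Fixed.
- door (a joint): Angle (rad) of the upright door, 0 = closed on the cabinet's front, grows to 1.0 as its free edge swings out. Hinge line at cabinet x = -140, y = +140 mm; closed, the 275 mm wide door runs from there along cabinet -y. A spring shuts it: 0.5 Nm at 0, 0.8 Nm at 0.4 rad (about 4 N along the bar); it flies shut if let go. On hole 3 it reads 0.34 to 0.46, 0.15 less or more on hole 2 or 4.
- stay (a joint): Lift angle (rad) of the stay bar about its level hinge at the door: 0 = level, lying flat (lower stop), up to 0.6, ball end raised. Its weight (about 0.2 kg) lowers it. It must be above about 0.075 for hole 3 to clear the peg, and about 0.19 for the bar to pass over the peg while the door is closed.
- pivot (a point): The bar's pivot on the door's top edge, 200 mm from the door's hinge line (cabinet x = -140, y = -60 mm, door closed), 207.5 mm above the table, at mid thickness of the bar. The bar swings sideways freely there (upright axis) and lifts (level axis). x axis: along the bar from pivot to knob; z: out of the bar's upper side.
- ball (a point): Centre of the black ball knob, 28 mm diameter, on a 12 mm neck, near the free end of the bar: 225 mm along the bar from the pivot and 36 mm above its mid thickness (33.5 mm above its upper face). This is where to hold the bar; ball and bar move as one.
- hole3 (a point): Centre of the third of the bar's four holes counted from the door, at the bar's underside, 155 mm from the pivot. The steel bar is 250 x 26 x 5 mm; its round holes, 12 mm across, lie on its centre line 95, 125, 155 and 185 mm from the pivot. With the bar flat its underside is 5 mm above the cabinet's top.
- peg_nominal (a point): Middle of the slotted dark plate (60 x 30 mm) on the cabinet's top, at cabinet x = -65, y = -50 mm and the peg's tip height, 216 mm above the table (6 mm above a flat bar's upper face). The upright 10 mm steel peg (flat tip, 1 mm rounded rim) is clamped in the slot up to 10 mm from this point, forwards or back along cabinet x, never sideways. Its own place is not measured.
- peg_plate: The slotted plate with the peg that it carries; origin: middle of its underside on the cabinet's top (200 mm above the table); axes as the cabinet's. Fixed.
- tin_a: Gold sample tin, 73 mm across, 34 mm high, loose on the cabinet's top at the back left; origin: centre of its underside. Leave alone.
- tin_b: Gold sample tin like tin_a, loose on the cabinet's top at the front left. Leave alone.
- tin_c: Gold sample tin like tin_a, loose on the table, right of the cabinet. Leave alone.
- cup: White paper cup, 72 mm across, 90 mm high, loose on the table, right of the cabinet. Leave alone.
- flask: Blue bottle, 48 mm across, 130 mm high, loose on the table to the right. Leave alone.
- jar: Glass jar with white cap, 68 mm across, 75 mm high, loose on the table to the right. Leave alone.
- swivel: The swivel on the door's top edge, 16 mm across, that carries the bar; origin at the pivot point; its x axis points, level, along the bar's direction; it turns sideways only.

How it is judged:
By the outcome, as a careful person would: the job done as asked, in the order asked, and still so for the second after the job is handed in, with the robot touching nothing.
It also fails if it takes over 72 s, if anything falls off the work surface, if the arm or the gripper's body presses on something with over 40 N, if the wrist force passes 120 N, or if a joint passes its speed limit or range.

## Working session

There is one attempt and no reset: what is moved stays moved. The work goes in short steps, Python scripts to look and compute and a shell command to move; the robot and the scene stay as the last step left them, time stands still between calls to the robot, and variables do not carry over. Pictures are saved under pics/ and viewed, about 8 in all and at most 12, crops included, and the job is handed in when it is done.

```bash
mkdir -p pics; ls
python3 - <<'E'
from cell import bot
import cv2,numpy as np
s=bot.sense();print({k:np.round(v,3).tolist() for k,v in s.items()})
a=bot.read_camera("scene");b=bot.read_camera("side")
for n,c in(("scene",a),("side",b)):
    cv2.imwrite(f"pics/{n}0.png",c["frame"]);print(n,c["mtx"].tolist(),np.round(c["origin"],3),np.round(c["rotation"],3).tolist(),[k for k in c])
E
```

```text
pics
{'time': 0.0, 'joint_positions': [-1.107, 0.69, -0.195, 1.566, 0.157, 0.903, -0.215], 'dq': [0.001, 0.0, 0.001, -0.001, -0.0, 0.001, -0.001], 'effort': [0.0, -52.755, -1.267, -15.343, -0.053, 0.006, 0.0], 'ee_pos': [0.26, 0.568, 0.238], 'ee_rot': [0.595, 0.381, -0.382, -0.595], 'ft_force': [-0.007, 1.154, -0.013], 'torque': [-0.094, -0.032, 0.011], 'grip_width': 0.088}
scene [[589.5108057413051, 0.0, 318.42401688578326], [0.0, 589.5108057413051, 236.80332426792822], [0.0, 0.0, 1.0]] [ 1.4   -0.153  1.105] [0.257, 0.243, 0.646, 0.676] ['frame', 'range_z', 'mtx', 'origin', 'rotation']
side [[617.8427808467139, 0.0, 316.42132101946004], [0.0, 617.8427808467139, 238.55726245107604], [0.0, 0.0, 1.0]] [ 0.478 -1.077  0.976] [0.427, -0.016, -0.052, 0.902] ['frame', 'range_z', 'mtx', 'origin', 'rotation']
```

View pics/scene0.png

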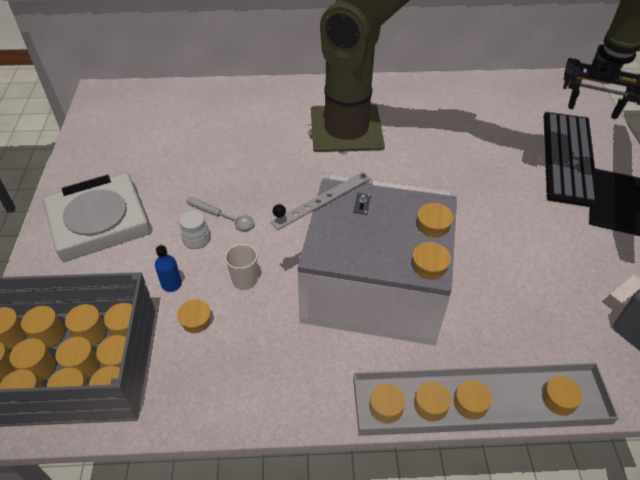

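View pics/side0.png

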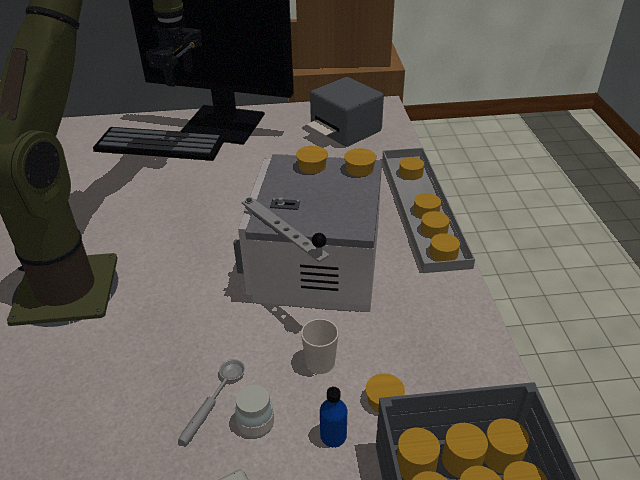

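The scene view shows the cabinet with its door side towards the robot. The bar runs from about (365,179) to the ball at about (280,211), with the peg plate at (362,203). In the side view the ball is at (319,240), the plate at (285,204) and the bar's pivot end at (248,202).

```bash
cat > h.py <<'E'
import cv2,numpy as np
from cell import bot
from scipy.spatial.transform import Rotation as R
def rays(c,px):
    px=np.atleast_2d(px).astype(float);K=c["mtx"]
    d=np.c_[(px[:,0]-K[0,2])/K[0,0],-(px[:,1]-K[1,2])/K[1,1],-np.ones(len(px))]
    return R.from_quat(c["rotation"]).apply(d)
def plane(c,px,z):
    d=rays(c,px);o=np.array(c["origin"]);return o+d*((z-o[2])/d[:,2])[:,None]
def proj(c,P):
    q=R.from_quat(c["rotation"]).inv().apply(np.atleast_2d(P)-c["origin"]);K=c["mtx"]
    return np.c_[K[0,2]+K[0,0]*q[:,0]/-q[:,2],K[1,2]-K[1,1]*q[:,1]/-q[:,2]]
def two(c1,p1,c2,p2):
    a,b=rays(c1,p1)[0],rays(c2,p2)[0];o1,o2=map(np.array,(c1["origin"],c2["origin"]))
    t=np.linalg.lstsq(np.c_[a,-b],o2-o1,rcond=None)[0];A,B=o1+t[0]*a,o2+t[1]*b
    return (A+B)/2,np.linalg.norm(A-B)
def blob(c,box,thr):
    x0,y0,x1,y1=box;g=c["frame"][y0:y1,x0:x1].max(2);m=(g<thr).astype(np.uint8)
    n,l,s,ce=cv2.connectedComponentsWithStats(m);i=1+np.argmax(s[1:,4]);return ce[i]+[x0,y0],s[i]
def cloud(c):
    v,u=np.nonzero(c["range_z"]>0);d=rays(c,np.c_[u,v]);return u,v,np.array(c["origin"])+d*c["range_z"][v,u][:,None]
E
python3 - <<'E'
from h import *
a=bot.read_camera("scene");b=bot.read_camera("side")
p1,s1=blob(a,(265,198,295,225),45);p2,s2=blob(b,(305,228,335,252),45)
print(p1,s1,p2,s2);print("ball",two(a,p1,b,p2), "z-plane .2435:",plane(a,p1,.2435),plane(b,p2,.2435))
# grey top: cloud points at z~.2
for n,c in(("a",a),("b",b)):
    u,v,P=cloud(c);f=c["frame"][v,u].astype(int)
    m=(abs(P[:,2]-.2)<.006)&(P[:,0]>.2)&(P[:,0]<.8)&(f.max(1)<120)
    r=cv2.minAreaRect((P[m,:2]*1000).astype(np.float32));print(n,m.sum(),r,np.median(P[m,2]),cv2.boxPoints(r).round().tolist())
A=cv2.resize(a["frame"][165:235,255:385],None,fx=6,fy=6,interpolation=cv2.INTER_CUBIC)[:420,:780]
cv2.imwrite("pics/a1.png",A)
B=cv2.resize(b["frame"][150:270,235:390],None,fx=5,fy=5,interpolation=cv2.INTER_CUBIC);cv2.imwrite("pics/b1.png",B)
E
```

```text
[278.7394958  210.80672269] [  8   7  12  13 119] [318.65730337 239.78651685] [  6   5  16  15 178]
ball (array([ 0.56649468, -0.19119378,  0.24231598]), np.float64(0.0010112941099273687)) z-plane .2435: [[ 0.56823078 -0.19139926  0.2435    ]] [[ 0.56607472 -0.19200315  0.2435    ]]
a 11007 ((576.3646240234375, -14.454727172851562), (367.0183410644531, 272.87823486328125), 76.10519409179688) 0.1995360585968935 [[400.0, -160.0], [665.0, -225.0], [753.0, 131.0], [488.0, 196.0]]
b 8879 ((485.8280029296875, 542.4579467773438), (517.698486328125, 1502.329833984375), 0.3635820746421814) 0.2005566371486036 [[222.0, 1292.0], [232.0, -210.0], [749.0, -207.0], [740.0, 1295.0]]
```

View pics/a1.png

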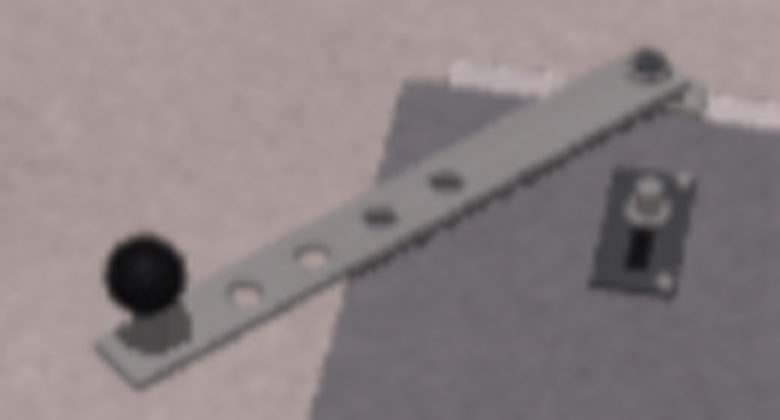

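View pics/b1.png

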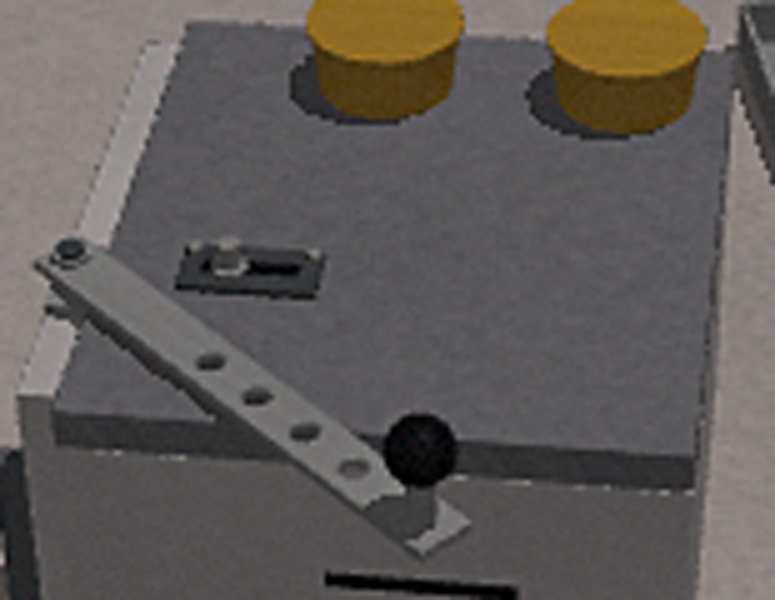

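Run:
```python
from h import *
a=bot.read_camera("scene");b=bot.read_camera("side")
P=lambda n,p,q:print(n,*[np.round(x,4) for x in two(a,p,b,q)])
P("peg",(363,195.3),(281,200.4));P("pivot screw",(363.3,175.3),(249.4,200))
C=plane(b,[(246,232.4),(373.6,241),(382,159.6),(272,154.4)],.2);print("top corners FR,BR,BL,FL",C.round(4).tolist())
yaw=[np.degrees(np.arctan2(*(C[i]-C[j])[[1,0]])) for i,j in((1,0),(2,3))]+[np.degrees(np.arctan2(*(C[i]-C[j])[[0,1]]))*-1 for i,j in((3,0),(2,1))];print("yaw",yaw)
print(C.mean(0))
print("plate a",plane(a,[(255+613/6,165+168/6),(255+693/6,165+178/6),(255+675/6,165+298/6),(255+590/6,165+288/6)],.202).mean(0),"b",plane(b,[(235+185/5,150+243/5),(235+325/5,150+253/5),(235+315/5,150+300/5),(235+177/5,150+288/5)],.202).mean(0))
for n,c in(("a",a),("b",b)): print(n,"peg on z",plane(c,[(363,195.3) if n=="a" else (281,200.4)],.216),"screw .211",plane(c,[(363.3,175.3) if n=="a" else (249.4,200)],.211))
for n,c,hs in(("a",a,[(445,181),(380,216),(313,256),(245,294)]),("b",b,[(211,361),(258,396),(306,432),(354,468)])):
    px=np.array(hs)/(6 if n=="a" else 5)+((255,165) if n=="a" else (235,150));print(n,"holes",plane(c,px,.2095)[:,:2].round(4).tolist())
```

```text
peg [ 0.5039 -0.0131  0.2138] 0.0045
pivot screw [ 0.4386 -0.0052  0.2135] 0.001
top corners FR,BR,BL,FL [[0.4288, -0.0978, 0.2], [0.6781, -0.1567, 0.2], [0.7506, 0.1353, 0.2], [0.496, 0.1924, 0.2]]
yaw [np.float64(-13.29421431028199), np.float64(-12.643629557352229), np.float64(-13.038991245611337), np.float64(-13.944139228734105)]
[0.58840067 0.01827986 0.2       ]
plate a [ 0.51465265 -0.01421337  0.202     ] b [ 0.51330687 -0.01460271  0.202     ]
a peg on z [[ 0.50336445 -0.01211929  0.216     ]] screw .211 [[ 0.435282   -0.00453587  0.211     ]]
b peg on z [[ 0.50508707 -0.01939836  0.216     ]] screw .211 [[ 0.43878866 -0.00238208  0.211     ]]
a holes [[0.4933, -0.0841], [0.51, -0.1083], [0.5288, -0.1328], [0.5462, -0.1572]]
b holes [[0.493, -0.0847], [0.5103, -0.1098], [0.5275, -0.1349], [0.5441, -0.1593]]
```

```bash
cat >> h.py <<'E'
CY=np.radians(-13.3);CO=np.array([.5884,.0195]);PEG=np.array([-.0745,-.050])
Rc=np.array([[np.cos(CY),-np.sin(CY)],[np.sin(CY),np.cos(CY)]])
w=lambda c:CO+Rc@np.array(c)
def piv(th):return np.array([-.14-.2*np.sin(th),.14-.2*np.cos(th)])
def ball(th,phi,psi=None):
    """world ball & bar yaw deg; psi=bar yaw in cabinet rad, default pointing over peg"""
    p=piv(th)
    if psi is None:d=PEG-p;psi=np.arctan2(d[1],d[0])
    r=.225*np.cos(phi)-.036*np.sin(phi)
    return np.r_[w(p+r*np.array([np.cos(psi),np.sin(psi)])),.2075+.225*np.sin(phi)+.036*np.cos(phi)],np.degrees(psi+CY)
def st():
    s=bot.sense();M=R.from_quat(s["ee_rot"]).as_matrix();j=np.degrees(np.arctan2(M[1,0],M[0,0]))
    print("t",round(s["time"],2),"grasp mm",((s["ee_pos"]-.019*M[:,1]*1)*1000).round(1),"jaw yaw",j.round(1),"yaxis",M[:,1].round(3),"F",np.round(s["ft_force"],1),"w",round(s["grip_width"]*1e3,1),"q",np.round(s["joint_positions"],2));return s
E
python3 - <<'E'
from h import *
st();print("pivot w",w(piv(0)),"peg w",w(PEG))
from scipy.optimize import brentq
th3=brentq(lambda t:np.hypot(*(piv(t)-PEG))-.155,.2,.7);print("th3",th3)
b=np.array([.567,-.1915]);d=Rc.T@(b-w(piv(0)));psi0=np.arctan2(d[1],d[0]);print("psi0",np.degrees(psi0),np.hypot(*d))
print("tins etc")
for ps in(psi0,psi0*.66,psi0*.33,0,.15):
  for ph in (0,.28): print("closed",ps.round(2),ph,(ball(0,ph,ps)[0]*1000).round(0),ball(0,ph,ps)[1].round(1))
for t in np.r_[0,.1,.2,.3,.4,th3]:
  for ph in(.28,.2,.12,0):print(round(t,3),ph,(ball(t,ph)[0]*1000).round(1),ball(t,ph)[1].round(1))
E
```

```text
t 0.3 grasp mm [260.4 568.  257.5] jaw yaw 65.4 yaxis [-0.    -0.001 -1.   ] F [-0.2 -0.7  0.6] w 88.3 q [-1.11  0.69 -0.19  1.57  0.16  0.9  -0.22]
pivot w [ 0.43835197 -0.00668377] peg w [ 0.50439569 -0.01202024]
th3 0.46180380418224604
psi0 -41.85875645707181 0.22518293426362923
tins etc
closed -0.73 0 [ 567. -191.  244.] -55.2
closed -0.73 0.28 [ 556. -176.  304.] -55.2
closed -0.48 0 [ 608. -154.  244.] -40.9
closed -0.48 0.28 [ 594. -142.  304.] -40.9
closed -0.24 0 [ 639. -109.  244.] -27.1
closed -0.24 0.28 [ 622. -101.  304.] -27.1Traceback (most recent call last):
  File "<stdin>", line 8, in <module>
AttributeError: 'int' object has no attribute 'round'
```

```bash
sed -i 's/th3,t in//' h.py; python3 -m handwheel '[{"delta_pos":[0,0,35]},{"delta_pos":[0,0,35]},{"delta_pos":[17,-40,35],"rotation":[0,0,-1.7]},{"delta_pos":[17,-40,0],"rotation":[0,0,-1.7]},{"delta_pos":[17,-40,0],"rotation":[0,0,-1.7]},{"delta_pos":[17,-40,0],"rotation":[0,0,-1.7]},{"delta_pos":[17,-40,0],"rotation":[0,0,-1.7]},{"delta_pos":[17,-40,0],"rotation":[0,0,-1.7]},{"delta_pos":[17,-40,0],"rotation":[0,0,-1.7]},{"delta_pos":[17,-40,0],"rotation":[0,0,-1.7]},{"delta_pos":[17,-40,0],"rotation":[0,0,-1.7]},{"delta_pos":[17,-40,0],"rotation":[0,0,-1.7]},{"delta_pos":[17,-40,0],"rotation":[0,0,-1.7]},{"delta_pos":[17,-40,0],"rotation":[0,0,-1.7]},{"delta_pos":[17,-40,0],"rotation":[0,0,-1.7]},{"delta_pos":[17,-40,0],"rotation":[0,0,-1.7]},{"delta_pos":[17,-40,0],"rotation":[0,0,-1.7]},{"delta_pos":[17,-40,0],"rotation":[0,0,-1.7]}]'
python3 - <<'E'
from h import *
st()
th3=.4618
for ps in(-.73,-.48,-.24,-.1,0.,.15):print("closed",ps,(ball(0,.28,ps)[0]*1000).round(0),ball(0,.28,ps)[1].round(1))
for t in np.r_[0,.1,.2,.3,.4,th3]:
  for ph in(.28,.2,.12,0):print(round(t,3),ph,(ball(t,ph)[0]*1000).round(1),ball(t,ph)[1].round(1))
E
```

```text
t 0.3 grasp mm [260.4 568.  257.5] jaw yaw 65.4 yaxis [-0.    -0.001 -1.   ] F [-0.2 -0.7  0.6] w 88.3 q [-1.11  0.69 -0.19  1.57  0.16  0.9  -0.22]
closed -0.73 [ 556. -176.  304.] -55.1
closed -0.48 [ 595. -141.  304.] -40.8
closed -0.24 [ 622. -101.  304.] -27.1
closed -0.1 [633. -74. 304.] -19.0
closed 0.0 [639. -54. 304.] -13.3
closed 0.15 [644. -24. 304.] -4.7
0.0 0.28 [644.  -23.3 304.3] -4.6
0.0 0.2 [651.  -23.9 287.5] -4.6
0.0 0.12 [656.7 -24.3 270.2] -4.6
0.0 0 [662.6 -24.8 243.5] -4.6
0.1 0.28 [623.8 -27.3 304.3] -7.3
0.1 0.2 [630.8 -28.2 287.5] -7.3
0.1 0.12 [636.5 -28.9 270.2] -7.3
0.1 0 [642.3 -29.7 243.5] -7.3
0.2 0.28 [603.7 -29.6 304.3] -10.0
0.2 0.2 [610.7 -30.8 287.5] -10.0
0.2 0.12 [616.3 -31.8 270.2] -10.0
0.2 0 [622.2 -32.8 243.5] -10.0
0.3 0.28 [584.  -30.1 304.3] -12.8
0.3 0.2 [590.9 -31.7 287.5] -12.8
0.3 0.12 [596.5 -33.  270.2] -12.8
0.3 0 [602.3 -34.3 243.5] -12.8
0.4 0.28 [564.9 -28.9 304.3] -15.6
0.4 0.2 [571.7 -30.8 287.5] -15.6
0.4 0.12 [577.2 -32.4 270.2] -15.6
0.4 0 [582.9 -34.  243.5] -15.6
0.462 0.28 [553.4 -27.3 304.3] -17.4
0.462 0.2 [560.1 -29.4 287.5] -17.4
0.462 0.12 [565.6 -31.1 270.2] -17.4
0.462 0 [571.2 -32.9 243.5] -17.4schema error: expected keys gripper, delta_pos, rotation
```

```bash
python3 -m handwheel '[{"gripper":88,"delta_pos":[0,0,35],"rotation":[0,0,0]},{"gripper":88,"delta_pos":[0,0,35],"rotation":[0,0,0]},{"gripper":88,"delta_pos":[17,-40,35],"rotation":[0,0,-1.7]},{"gripper":88,"delta_pos":[17,-40,0],"rotation":[0,0,-1.7]},{"gripper":88,"delta_pos":[17,-40,0],"rotation":[0,0,-1.7]},{"gripper":88,"delta_pos":[17,-40,0],"rotation":[0,0,-1.7]},{"gripper":88,"delta_pos":[17,-40,0],"rotation":[0,0,-1.7]},{"gripper":88,"delta_pos":[17,-40,0],"rotation":[0,0,-1.7]},{"gripper":88,"delta_pos":[17,-40,0],"rotation":[0,0,-1.7]},{"gripper":88,"delta_pos":[17,-40,0],"rotation":[0,0,-1.7]},{"gripper":88,"delta_pos":[17,-40,0],"rotation":[0,0,-1.7]},{"gripper":88,"delta_pos":[17,-40,0],"rotation":[0,0,-1.7]},{"gripper":88,"delta_pos":[17,-40,0],"rotation":[0,0,-1.7]},{"gripper":88,"delta_pos":[17,-40,0],"rotation":[0,0,-1.7]},{"gripper":88,"delta_pos":[17,-40,0],"rotation":[0,0,-1.7]},{"gripper":88,"delta_pos":[17,-40,0],"rotation":[0,0,-1.7]},{"gripper":88,"delta_pos":[17,-40,0],"rotation":[0,0,-1.7]},{"gripper":88,"delta_pos":[17,-40,0],"rotation":[0,0,-1.7]}]'
python3 -c "
from h import *
st()"
```

```text
time: 2.1
ee_pos: [0.5316, -0.0875, 0.3443]
ee_rot: [-0.667, -0.232, 0.228, 0.67]
ft_force: [0.8, 0.7, -0.6]
grip_width: 0.088
t 2.1 grasp mm [531.5 -87.6 363.3] jaw yaw 37.9 yaxis [ 0.005  0.006 -1.   ] F [ 0.8  0.7 -0.6] w 88.0 q [ 0.08  0.45  0.01  1.69 -0.01  1.    0.75]
```

Next I go above the ball, then take a close look with the wrist and fixed cameras.

```bash
python3 -m handwheel '[{"gripper":88,"delta_pos":[9,-26,-5],"rotation":[0,0,-0.8]},{"gripper":88,"delta_pos":[9,-26,-5],"rotation":[0,0,-0.8]},{"gripper":88,"delta_pos":[9,-26,-5],"rotation":[0,0,-0.8]},{"gripper":88,"delta_pos":[9,-26,-5],"rotation":[0,0,-0.8]},{"gripper":88,"delta_pos":[0,0,0],"rotation":[0,0,0]}]'
python3 - <<'E'
from h import *
s=st();c=bot.read_camera("wrist");cv2.imwrite("pics/w0.png",c["frame"]);K=c["mtx"];print(K.tolist())
# fisheye rays to ball: dark blob listing
q=R.from_quat(c["rotation"]).inv().apply(np.array([[.567,-.1915,.2435],[*w(PEG),.216]])-c["origin"])
r=np.hypot(q[:,0],q[:,1]);t=np.arctan2(r,-q[:,2]);print("pred px",np.c_[K[0,2]+K[0,0]*t*q[:,0]/r,K[1,2]-K[1,1]*t*q[:,1]/r])
E
```

```text
time: 2.6
ee_pos: [0.569, -0.2044, 0.3231]
ee_rot: [0.677, 0.209, -0.204, -0.676]
ft_force: [0.1, -0.4, -0.1]
grip_width: 0.0881
t 2.6 grasp mm [ 568.9 -204.4  342.1] jaw yaw 33.9 yaxis [ 0.006  0.001 -1.   ] F [ 0.1 -0.4 -0.1] w 88.1 q [ 0.25  0.57  0.04  1.53 -0.03  1.04  0.89]
[[371.64829954431775, 0.0, 320.06153413526755], [0.0, 371.64829954431775, 240.86965393374615], [0.0, 0.0, 1.0]]
pred px [[328.34491675 233.24560039]
 [397.45893704 -31.62524815]]
```

View pics/w0.png

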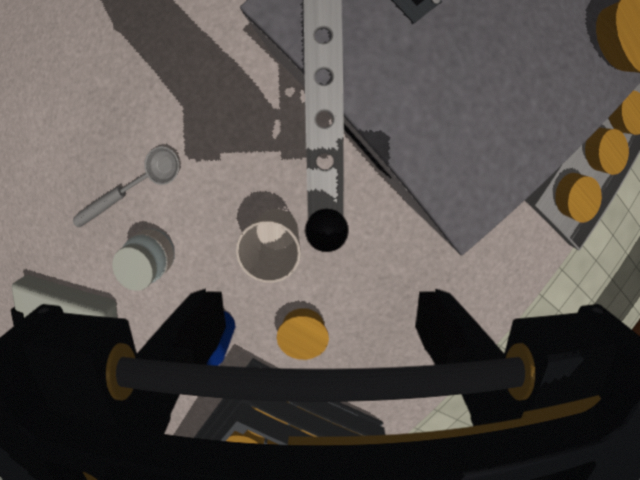

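The wrist view shows the ball at (327,230), within 3 px of the prediction (about 1 mm). The bar runs straight up the image, so the jaws are square to it.

```bash
python3 -m handwheel '[{"gripper":88,"delta_pos":[-1,6,-15],"rotation":[0,0,0.2]},{"gripper":88,"delta_pos":[-1,7,-25],"rotation":[0,0,0.3]},{"gripper":88,"delta_pos":[0,0,-25],"rotation":[0,0,0]},{"gripper":70,"delta_pos":[0,0,-25],"rotation":[0,0,0]},{"gripper":60,"delta_pos":[0,0,-5],"rotation":[0,0,0]},{"gripper":60,"delta_pos":[0,0,0],"rotation":[0,0,0]}]' 20
python3 -c "
from h import *
st()"
```

```text
time: 3.25
ee_pos: [0.5678, -0.1793, 0.2286]
ee_rot: [-0.672, -0.218, 0.209, 0.676]
ft_force: [-0.2, 0.3, 0.1]
grip_width: 0.066
t 3.25 grasp mm [ 567.6 -179.5  247.6] jaw yaw 35.2 yaxis [ 0.011  0.009 -1.   ] F [-0.2  0.3  0.1] w 66.0 q [ 0.22  0.65  0.02  1.68 -0.03  0.79  0.87]
```

```bash
python3 -m handwheel '[{"gripper":60,"delta_pos":[0,-8,-2],"rotation":[0.5,-0.5,0]},{"gripper":60,"delta_pos":[0,-3,-1],"rotation":[0,0,0]},{"gripper":60,"delta_pos":[0,0,0],"rotation":[0,0,0]}]'
python3 -c "
from h import *
st()"
```

```text
time: 3.55
ee_pos: [0.5696, -0.1909, 0.2286]
ee_rot: [-0.671, -0.224, 0.204, 0.677]
ft_force: [-0.0, 0.5, -0.4]
grip_width: 0.0598
t 3.55 grasp mm [ 569.1 -191.3  247.6] jaw yaw 35.2 yaxis [ 0.025  0.018 -1.   ] F [-0.   0.5 -0.4] w 59.8 q [ 0.26  0.66  0.01  1.68 -0.04  0.79  0.9 ]
```

```bash
python3 -m handwheel '[{"gripper":60,"delta_pos":[-2,0,-3],"rotation":[-1,1.4,0]},{"gripper":60,"delta_pos":[-1,0,-2],"rotation":[0,0,0]},{"gripper":40,"delta_pos":[0,0,0],"rotation":[0,0,0]},{"gripper":34,"delta_pos":[0,0,0],"rotation":[0,0,0]}]'
python3 -c "
from h import *
st()"
```

```text
time: 3.95
ee_pos: [0.5672, -0.1914, 0.2247]
ee_rot: [0.675, 0.214, -0.213, -0.673]
ft_force: [1.2, -0.4, -0.4]
grip_width: 0.0465
t 3.95 grasp mm [ 567.2 -191.4  243.7] jaw yaw 35.2 yaxis [ 0.002 -0.002 -1.   ] F [ 1.2 -0.4 -0.4] w 46.5 q [ 0.23  0.67  0.03  1.67 -0.02  0.8   0.88]
```

```bash
python3 -m handwheel '[{"gripper":20,"delta_pos":[0,0,0],"rotation":[0,0,0]},{"gripper":20,"delta_pos":[0,0,0],"rotation":[0,0,0]},{"gripper":20,"delta_pos":[0,0,0],"rotation":[0,0,0]},{"gripper":20,"delta_pos":[0,0,0],"rotation":[0,0,0]},{"gripper":20,"delta_pos":[0,0,0],"rotation":[0,0,0]}]' 25
python3 -c "
from h import *
st()"
```

```text
time: 4.45
ee_pos: [0.5672, -0.1912, 0.2247]
ee_rot: [0.675, 0.214, -0.214, -0.673]
ft_force: [0.1, -0.2, 0.1]
grip_width: 0.0264
t 4.45 grasp mm [ 567.2 -191.1  243.7] jaw yaw 35.2 yaxis [ 0.002 -0.002 -1.   ] F [ 0.1 -0.2  0.1] w 26.4 q [ 0.23  0.67  0.03  1.67 -0.02  0.8   0.88]
```

```bash
python3 -m handwheel '[{"gripper":20,"delta_pos":[0,0,5],"rotation":[0,0,0]},{"gripper":20,"delta_pos":[-0.5,0.5,7],"rotation":[0,0,0]},{"gripper":20,"delta_pos":[-1,1,7],"rotation":[0,0,0]},{"gripper":20,"delta_pos":[-1,2,7],"rotation":[0,0,0]},{"gripper":20,"delta_pos":[-1.5,2,7],"rotation":[0,0,0]},{"gripper":20,"delta_pos":[-1.5,2,7],"rotation":[0,0,0]},{"gripper":20,"delta_pos":[-2,2.5,7],"rotation":[0,0,0]},{"gripper":20,"delta_pos":[-2,2.5,5],"rotation":[0,0,0]},{"gripper":20,"delta_pos":[0,0,0],"rotation":[0,0,0]}]'
python3 -c "
from h import *
st()"
```

```text
time: 5.35
ee_pos: [0.5571, -0.1783, 0.2821]
ee_rot: [0.676, 0.215, -0.213, -0.672]
ft_force: [-0.7, 0.5, -2.1]
grip_width: 0.0261
t 5.35 grasp mm [ 557.1 -178.3  301.1] jaw yaw 35.2 yaxis [ 0.004 -0.003 -1.   ] F [-0.7  0.5 -2.1] w 26.1 q [ 0.21  0.58  0.03  1.65 -0.02  0.91  0.86]
```

```bash
python3 -m handwheel '[{"gripper":20,"delta_pos":[6.4,5.5,1],"rotation":[0,0,2.4]},{"gripper":20,"delta_pos":[6.4,5.8,1],"rotation":[0,0,2.4]},{"gripper":20,"delta_pos":[6.2,6,1],"rotation":[0,0,2.4]},{"gripper":20,"delta_pos":[6,6.2,0],"rotation":[0,0,2.4]},{"gripper":20,"delta_pos":[5.8,6.4,0],"rotation":[0,0,2.4]},{"gripper":20,"delta_pos":[5.5,6.6,0],"rotation":[0,0,2.4]},{"gripper":20,"delta_pos":[0,0,0],"rotation":[0,0,0]}]'
python3 -c "
from h import *
s=st();d=s['ee_pos'][:2]-w(piv(0));print(np.hypot(*d),np.degrees(np.arctan2(d[1],d[0])))"
```

```text
time: 6.05
ee_pos: [0.5985, -0.1382, 0.2848]
ee_rot: [0.64, 0.306, -0.302, -0.636]
ft_force: [1.0, -1.6, -1.5]
grip_width: 0.0262
t 6.05 grasp mm [ 598.4 -138.2  303.8] jaw yaw 51.0 yaxis [ 0.007 -0.003 -1.   ] F [ 1.  -1.6 -1.5] w 26.2 q [ 0.18  0.62 -0.04  1.56  0.03  0.96  1.01]
0.20723739364278568 -39.39661895196557
```

```bash
python3 -m handwheel '[{"gripper":20,"delta_pos":[4.8,6.2,0],"rotation":[0,0,2.1]},{"gripper":20,"delta_pos":[4.4,6.4,0],"rotation":[0,0,2.1]},{"gripper":20,"delta_pos":[4,6.5,0],"rotation":[0,0,2.1]},{"gripper":20,"delta_pos":[3.6,6.6,0],"rotation":[0,0,2.1]},{"gripper":20,"delta_pos":[3.2,6.7,0],"rotation":[0,0,2.1]},{"gripper":20,"delta_pos":[2.9,6.8,0],"rotation":[0,0,2]},{"gripper":20,"delta_pos":[2.6,6.8,0],"rotation":[0,0,2]},{"gripper":20,"delta_pos":[2.3,6.8,0],"rotation":[0,0,2]},{"gripper":20,"delta_pos":[2,6.8,0],"rotation":[0,0,2]},{"gripper":20,"delta_pos":[0,0,0],"rotation":[0,0,0]}]'
python3 -c "
from h import *
s=st();d=s['ee_pos'][:2]-w(piv(0));print(np.hypot(*d),np.degrees(np.arctan2(d[1],d[0])))"
```

```text
time: 7.05
ee_pos: [0.6319, -0.0732, 0.2855]
ee_rot: [0.577, 0.415, -0.408, -0.573]
ft_force: [2.1, -0.6, -1.6]
grip_width: 0.0263
t 7.05 grasp mm [631.7 -73.2 304.5] jaw yaw 71.2 yaxis [ 0.011 -0.    -1.   ] F [ 2.1 -0.6 -1.6] w 26.3 q [ 0.12  0.65 -0.14  1.48  0.1   1.    1.2 ]
0.20464737716133846 -18.967501335480428
```

```bash
python3 -m handwheel '[{"gripper":20,"delta_pos":[2,7,0],"rotation":[0,0.3,2.1]},{"gripper":20,"delta_pos":[1.7,7,0],"rotation":[0,0.3,2.1]},{"gripper":20,"delta_pos":[1.5,7,0],"rotation":[0,0,2]},{"gripper":20,"delta_pos":[1.3,7,0],"rotation":[0,0,2]},{"gripper":20,"delta_pos":[1,7,0],"rotation":[0,0,2]},{"gripper":20,"delta_pos":[0.6,7,0],"rotation":[0,0,2]},{"gripper":20,"delta_pos":[0.4,6,0],"rotation":[0,0,1.6]},{"gripper":20,"delta_pos":[0,0,0],"rotation":[0,0,0]}]'
python3 -c "
from h import *
s=st();d=s['ee_pos'][:2]-w(piv(0));print(np.hypot(*d),np.degrees(np.arctan2(d[1],d[0])))"
```

```text
time: 7.85
ee_pos: [0.6411, -0.0197, 0.2856]
ee_rot: [-0.516, -0.484, 0.483, 0.516]
ft_force: [3.1, -0.8, 0.2]
grip_width: 0.0267
t 7.85 grasp mm [641.1 -19.8 304.6] jaw yaw 86.3 yaxis [ 0.     0.002 -1.   ] F [ 3.1 -0.8  0.2] w 26.7 q [ 0.07  0.67 -0.21  1.45  0.15  1.04  1.34]
0.2031734984196863 -3.6853261833177893
```

```bash
python3 -m handwheel '[{"gripper":20,"delta_pos":[-4,-2,0],"rotation":[0,0,-0.9]},{"gripper":20,"delta_pos":[-4.5,-2,0],"rotation":[0,0,-0.9]},{"gripper":20,"delta_pos":[-4.5,-2,0],"rotation":[0,0,-0.9]},{"gripper":20,"delta_pos":[-4.5,-1.5,0],"rotation":[0,0,-0.9]},{"gripper":20,"delta_pos":[-5,-0.8,0],"rotation":[0,0,-0.7]},{"gripper":20,"delta_pos":[-5,-0.7,0],"rotation":[0,0,-0.7]},{"gripper":20,"delta_pos":[-5,-0.5,0],"rotation":[0,0,-0.7]},{"gripper":20,"delta_pos":[-5,-0.5,0],"rotation":[0,0,-0.7]},{"gripper":20,"delta_pos":[-5,-0.2,0],"rotation":[0,0,-0.7]},{"gripper":20,"delta_pos":[-5,-0.2,0],"rotation":[0,0,-0.7]},{"gripper":20,"delta_pos":[-5,0,0],"rotation":[0,0,-0.7]},{"gripper":20,"delta_pos":[-4,0,0],"rotation":[0,0,-0.7]},{"gripper":20,"delta_pos":[0,0,0],"rotation":[0,0,0]}]'
python3 -c "
from h import *
s=st()"
```

```text
time: 9.15
ee_pos: [0.5808, -0.0341, 0.2871]
ee_rot: [0.559, 0.436, -0.434, -0.556]
ft_force: [3.5, -0.7, 0.5]
grip_width: 0.0266
t 9.15 grasp mm [580.7 -34.1 306.1] jaw yaw 76.0 yaxis [ 0.005 -0.001 -1.   ] F [ 3.5 -0.7  0.5] w 26.6 q [ 0.08  0.57 -0.17  1.65  0.11  0.93  1.2 ]
```

```bash
python3 -m handwheel '[{"gripper":20,"delta_pos":[-4,0.5,-2],"rotation":[0,0,-0.6]},{"gripper":20,"delta_pos":[-4,0.8,-4],"rotation":[0,0.2,-0.6]},{"gripper":20,"delta_pos":[-4,0.8,-4],"rotation":[0,0,-0.6]},{"gripper":20,"delta_pos":[-3,0.8,-5],"rotation":[0,0,-0.6]},{"gripper":20,"delta_pos":[-2,0.6,-5],"rotation":[0,0,-0.6]},{"gripper":20,"delta_pos":[-1,0.3,-5],"rotation":[0,0,-0.4]},{"gripper":20,"delta_pos":[0,0,-2],"rotation":[0,0,0]},{"gripper":20,"delta_pos":[0,0,0],"rotation":[0,0,0]}]'
python3 - <<'E'
from h import *
st();b=bot.read_camera("side");a=bot.read_camera("scene")
print(proj(b,[*w(PEG),.216]),proj(a,[*w(PEG),.216]))
B=cv2.resize(b["frame"][170:270,215:335],None,fx=6,fy=6,interpolation=cv2.INTER_CUBIC);cv2.imwrite("pics/b2.png",B)
A=cv2.resize(a["frame"][145:245,300:430],None,fx=6,fy=6,interpolation=cv2.INTER_CUBIC);cv2.imwrite("pics/a2.png",A)
E
```

```text
time: 9.95
ee_pos: [0.5626, -0.0308, 0.2577]
ee_rot: [0.572, 0.417, -0.417, -0.569]
ft_force: [4.3, -1.1, -0.4]
grip_width: 0.0261
t 9.95 grasp mm [562.5 -30.8 276.7] jaw yaw 72.3 yaxis [ 0.003 -0.003 -1.   ] F [ 4.3 -1.1 -0.4] w 26.1 q [ 0.06  0.58 -0.15  1.74  0.11  0.83  1.12]
[[280.45448114 198.39132113]] [[363.09262107 195.63705073]]
```

View pics/b2.png

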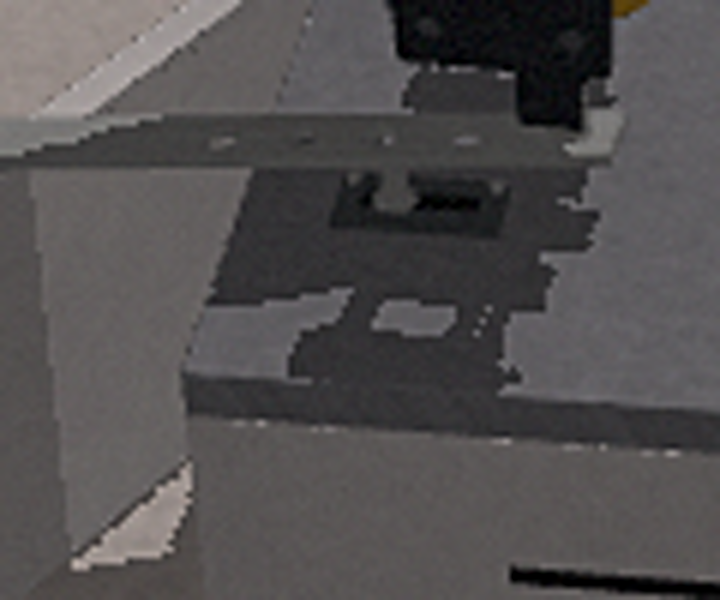

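View pics/a2.png

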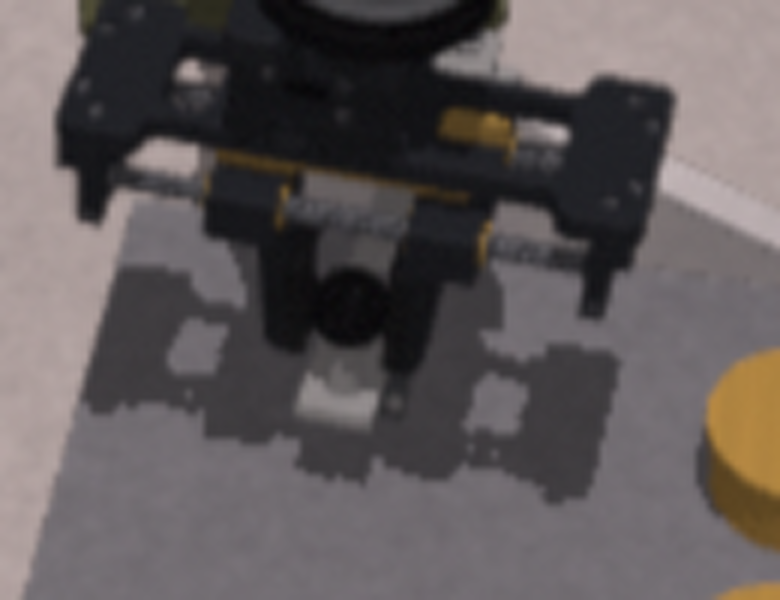

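The side crop shows the raised bar above the plate. Its holes are at (222,142), (307,142), (388,142) and (468,142), and the peg under hole 3 is at about (393,190). The scene crop shows the ball held between the fingers at (350,307).

Run:
```python
from h import *
b=bot.read_camera("side");a=bot.read_camera("scene")
print("ball a",plane(a,[(300+350/6,145+307/6)],.2767))
hs=np.array([(222,142),(307,142),(388,142),(468,142)])/6+(215,170)
from scipy.optimize import brentq
ph=brentq(lambda p:.2075+.225*np.sin(p)+.036*np.cos(p)-.2767,0,.5);print("phi",ph)
B=np.array([.5625,-.0308]);r=.225*np.cos(ph)-.036*np.sin(ph)
th=brentq(lambda t:np.hypot(*(w(piv(t))-B))-r,.2,.7);p=w(piv(th));d=(B-p)/r
print("theta",th,"pivot",p,"bar yaw",np.degrees(np.arctan2(d[1],d[0])))
for h,L in zip(hs,(.095,.125,.155,.185)):
    z=.21+L*np.sin(ph);print(L,"cam",plane(b,[h],z)[0][:2].round(4),"model",(p+d*L*np.cos(ph)).round(4))
print("peg",w(PEG),"flat-drop hole3 (same theta)",p+d*.155)
```

```text
ball a [[ 0.56662089 -0.03128431  0.2767    ]]
phi 0.14991092170847684
theta 0.4674163699399865 pivot [0.35558797 0.03492498] bar yaw -17.62229315696521
0.095 cam [0.4455 0.0013] model [0.4451 0.0065]
0.125 cam [ 0.4752 -0.0089] model [ 0.4734 -0.0025]
0.155 cam [ 0.5032 -0.019 ] model [ 0.5017 -0.0115]
0.185 cam [ 0.5305 -0.0289] model [ 0.5299 -0.0205]
peg [ 0.50439569 -0.01202024] flat-drop hole3 (same theta) [ 0.50331428 -0.01199983]
```

```bash
python3 -m handwheel '[{"gripper":20,"delta_pos":[1,-0.3,-3],"rotation":[0,0,0]},{"gripper":20,"delta_pos":[1,-0.3,-3],"rotation":[0,0,0]},{"gripper":20,"delta_pos":[1,-0.2,-3],"rotation":[0,0,0]},{"gripper":20,"delta_pos":[1,-0.2,-3],"rotation":[0,0,0]},{"gripper":20,"delta_pos":[0.7,-0.2,-2],"rotation":[0,0,0]},{"gripper":20,"delta_pos":[0,0,0],"rotation":[0,0,0]}]'
cat >> h.py <<'E'
def model(s=None):
    from scipy.optimize import brentq
    s=s or st();M=R.from_quat(s["ee_rot"]).as_matrix();g=s["ee_pos"]-.019*M[:,1]
    ph=brentq(lambda p:.2075+.225*np.sin(p)+.036*np.cos(p)-g[2],-.1,.5);r=.225*np.cos(ph)-.036*np.sin(ph)
    th=brentq(lambda t:np.hypot(*(w(piv(t))-g[:2]))-r,.1,.8);p=w(piv(th));d=(g[:2]-p)/r
    h=p+d*.155*np.cos(ph);print("phi",round(ph,3),"theta",round(th,3),"yaw",np.degrees(np.arctan2(d[1],d[0])).round(1),"hole3-peg mm",((h-w(PEG))*1000).round(1))
E
python3 -c "
from h import *
model()"
```

```text
time: 10.75
ee_pos: [0.5679, -0.0322, 0.2431]
ee_rot: [0.572, 0.418, -0.417, -0.569]
ft_force: [4.1, -1.6, 0.6]
grip_width: 0.0262
t 10.75 grasp mm [567.9 -32.2 262.1] jaw yaw 72.3 yaxis [ 0.004 -0.003 -1.   ] F [ 4.1 -1.6  0.6] w 26.2 q [ 0.06  0.61 -0.14  1.74  0.12  0.8   1.12]
phi 0.083 theta 0.46 yaw -17.4 hole3-peg mm [-0.2 -0.2]
```

```bash
python3 -m handwheel '[{"gripper":20,"delta_pos":[0.2,0,-1],"rotation":[0,0,0]},{"gripper":20,"delta_pos":[0.2,0,-1],"rotation":[0,0,0]},{"gripper":20,"delta_pos":[0.2,0,-1],"rotation":[0,0,0]}]'
python3 -m handwheel '[{"gripper":20,"delta_pos":[0.2,0,-1],"rotation":[0,0,0]},{"gripper":20,"delta_pos":[0.2,-0.1,-1],"rotation":[0,0,0]},{"gripper":20,"delta_pos":[0,0,0],"rotation":[0,0,0]}]'
python3 -c "
from h import *
model()"
```

```text
time: 11.05
ee_pos: [0.5686, -0.0323, 0.24]
ee_rot: [0.573, 0.418, -0.417, -0.569]
ft_force: [4.3, -2.4, 0.5]
grip_width: 0.0262
time: 11.35
ee_pos: [0.5691, -0.0325, 0.2378]
ee_rot: [0.573, 0.418, -0.417, -0.569]
ft_force: [4.0, -2.2, 0.1]
grip_width: 0.0267
t 11.35 grasp mm [569.  -32.5 256.8] jaw yaw 72.3 yaxis [ 0.004 -0.003 -1.   ] F [ 4.  -2.2  0.1] w 26.7 q [ 0.06  0.61 -0.14  1.74  0.12  0.79  1.12]
phi 0.06 theta 0.46 yaw -17.4 hole3-peg mm [-0.  -0.2]
```

```bash
python3 -m handwheel '[{"gripper":20,"delta_pos":[0.1,0,-1],"rotation":[0,0,0]},{"gripper":20,"delta_pos":[0.2,0,-1],"rotation":[0,0,0]},{"gripper":20,"delta_pos":[0,0,0],"rotation":[0,0,0]}]'
python3 -m handwheel '[{"gripper":20,"delta_pos":[0.2,0,-1],"rotation":[0,0,0]},{"gripper":20,"delta_pos":[0.1,-0.1,-1],"rotation":[0,0,0]},{"gripper":20,"delta_pos":[0,0,0],"rotation":[0,0,0]}]'
python3 -c "
from h import *
model()"
```

```text
time: 11.65
ee_pos: [0.5695, -0.0325, 0.2358]
ee_rot: [0.573, 0.418, -0.417, -0.569]
ft_force: [3.7, -1.6, -0.2]
grip_width: 0.0259
time: 11.95
ee_pos: [0.57, -0.0325, 0.2336]
ee_rot: [0.573, 0.418, -0.417, -0.569]
ft_force: [3.7, -1.5, 0.4]
grip_width: 0.0263
t 11.95 grasp mm [569.9 -32.5 252.6] jaw yaw 72.3 yaxis [ 0.005 -0.003 -1.   ] F [ 3.7 -1.5  0.4] w 26.3 q [ 0.06  0.62 -0.14  1.74  0.12  0.78  1.12]
phi 0.041 theta 0.461 yaw -17.3 hole3-peg mm [ 0.1 -0.1]
```

```bash
python3 -m handwheel '[{"gripper":20,"delta_pos":[0.1,0,-1],"rotation":[0,0,0]},{"gripper":20,"delta_pos":[0.2,0,-1],"rotation":[0,0,0]},{"gripper":20,"delta_pos":[0,0,0],"rotation":[0,0,0]}]'
python3 -m handwheel '[{"gripper":20,"delta_pos":[0.2,0,-1],"rotation":[0,0,0]},{"gripper":20,"delta_pos":[0.2,-0.1,-1],"rotation":[0,0,0]},{"gripper":20,"delta_pos":[0,0,0],"rotation":[0,0,0]}]'
python3 - <<'E'
from h import *
model();b=bot.read_camera("side")
B=cv2.resize(b["frame"][170:270,215:335],None,fx=6,fy=6,interpolation=cv2.INTER_CUBIC);cv2.imwrite("pics/b3.png",B)
E
```

```text
time: 12.25
ee_pos: [0.5704, -0.0325, 0.2315]
ee_rot: [0.573, 0.418, -0.416, -0.569]
ft_force: [4.5, -2.0, -0.1]
grip_width: 0.0263
time: 12.55
ee_pos: [0.5708, -0.0325, 0.2293]
ee_rot: [0.573, 0.418, -0.416, -0.569]
ft_force: [3.8, -2.6, -0.9]
grip_width: 0.0258
t 12.55 grasp mm [570.7 -32.4 248.3] jaw yaw 72.3 yaxis [ 0.005 -0.003 -1.   ] F [ 3.8 -2.6 -0.9] w 25.8 q [ 0.06  0.63 -0.14  1.75  0.12  0.77  1.12]
phi 0.021 theta 0.461 yaw -17.3 hole3-peg mm [0.2 0.1]
```

View pics/b3.png

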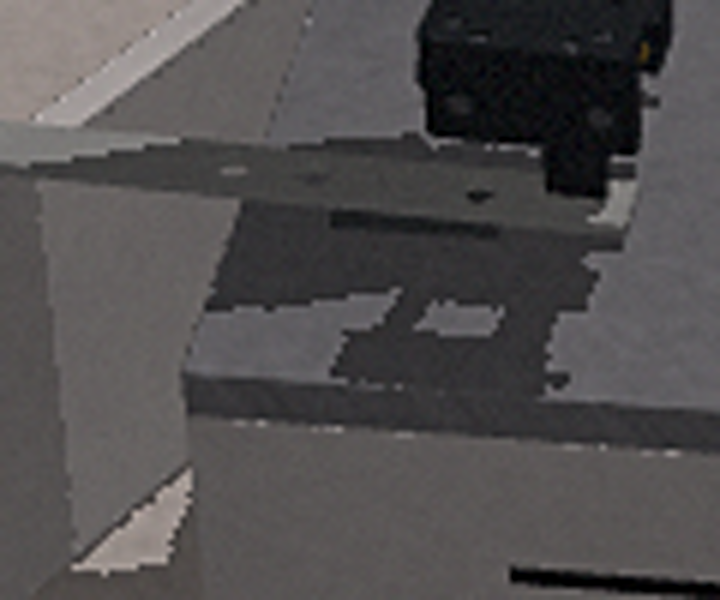

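The side crop shows the bar almost flat. Holes 1, 2 and 4 are visible at (233,170), (315,178) and (480,196), and hole 3 is filled by the peg. The low force agrees that it has entered.

```bash
python3 -m handwheel '[{"gripper":20,"delta_pos":[0.1,0,-1],"rotation":[0,0,0]},{"gripper":20,"delta_pos":[0.1,0,-1],"rotation":[0,0,0]},{"gripper":20,"delta_pos":[0,0,0],"rotation":[0,0,0]}]'
python3 -m handwheel '[{"gripper":20,"delta_pos":[0.1,0,-1],"rotation":[0,0,0]},{"gripper":20,"delta_pos":[0.1,0,-1],"rotation":[0,0,0]},{"gripper":20,"delta_pos":[0,0,0],"rotation":[0,0,0]}]'
python3 -c "
from h import *
model()"
```

```text
time: 12.9
ee_pos: [0.5712, -0.0325, 0.2273]
ee_rot: [0.573, 0.418, -0.416, -0.569]
ft_force: [5.3, -2.6, -0.8]
grip_width: 0.0261
time: 13.2
ee_pos: [0.5716, -0.0325, 0.2253]
ee_rot: [0.573, 0.418, -0.416, -0.569]
ft_force: [3.5, -1.8, 0.4]
grip_width: 0.0259
t 13.2 grasp mm [571.5 -32.4 244.3] jaw yaw 72.3 yaxis [ 0.006 -0.003 -1.   ] F [ 3.5 -1.8  0.4] w 25.9 q [ 0.06  0.63 -0.14  1.75  0.12  0.76  1.12]
phi 0.004 theta 0.46 yaw -17.2 hole3-peg mm [0.4 0.2]
```

```bash
python3 -m handwheel '[{"gripper":20,"delta_pos":[0.3,-0.1,-1],"rotation":[0,0,0]},{"gripper":20,"delta_pos":[0.5,-0.1,0],"rotation":[0,0,0]},{"gripper":20,"delta_pos":[0,0,0],"rotation":[0,0,0]}]'
python3 -m handwheel '[{"gripper":20,"delta_pos":[0.6,-0.2,0],"rotation":[0,0,0]},{"gripper":20,"delta_pos":[0.6,-0.2,0],"rotation":[0,0,0]},{"gripper":20,"delta_pos":[0,0,0],"rotation":[0,0,0]}]'
python3 -c "
from h import *
model()"
```

```text
time: 13.5
ee_pos: [0.5722, -0.0325, 0.2244]
ee_rot: [0.573, 0.418, -0.416, -0.569]
ft_force: [4.0, -1.9, 0.7]
grip_width: 0.0261
time: 13.8
ee_pos: [0.5723, -0.0325, 0.2242]
ee_rot: [0.572, 0.418, -0.417, -0.57]
ft_force: [2.1, -1.1, 2.1]
grip_width: 0.0263
t 13.8 grasp mm [572.2 -32.5 243.2] jaw yaw 72.3 yaxis [ 0.003 -0.002 -1.   ] F [ 2.1 -1.1  2.1] w 26.3 q [ 0.06  0.64 -0.14  1.75  0.12  0.77  1.12]
phi -0.001 theta 0.457 yaw -17.1 hole3-peg mm [0.9 0.1]
```

```bash
python3 -m handwheel '[{"gripper":20,"delta_pos":[0.8,-0.2,0],"rotation":[0,0,0]},{"gripper":20,"delta_pos":[0.8,-0.2,0],"rotation":[0,0,0]},{"gripper":20,"delta_pos":[0.8,-0.2,0],"rotation":[0,0,0]}]'
python3 -c "
from h import *
model()"
```

```text
time: 14.1
ee_pos: [0.5725, -0.0328, 0.2237]
ee_rot: [-0.571, -0.416, 0.419, 0.571]
ft_force: [-0.6, -0.8, 2.4]
grip_width: 0.0261
t 14.1 grasp mm [572.5 -32.7 242.7] jaw yaw 72.3 yaxis [-0.003 -0.002 -1.   ] F [-0.6 -0.8  2.4] w 26.1 q [ 0.06  0.64 -0.14  1.74  0.12  0.77  1.12]
phi -0.003 theta 0.456 yaw -17.1 hole3-peg mm [ 1.1 -0.1]
```

The peg blocks any further motion in +x and takes the spring load: the force along the bar falls from 4 N to about 0 and the ball stays put. I open gently.

```bash
python3 -m handwheel '[{"gripper":30,"delta_pos":[0,0,0],"rotation":[0,0,0]},{"gripper":32,"delta_pos":[0,0,0],"rotation":[0,0,0]},{"gripper":35,"delta_pos":[0,0,0],"rotation":[0,0,0]},{"gripper":45,"delta_pos":[0,0,0],"rotation":[0,0,0]},{"gripper":55,"delta_pos":[0,0,0],"rotation":[0,0,0]},{"gripper":60,"delta_pos":[0,0,0],"rotation":[0,0,0]},{"gripper":60,"delta_pos":[0,0,0],"rotation":[0,0,0]}]'
python3 - <<'E'
from h import *
st();a=bot.read_camera("scene");b=bot.read_camera("side")
F=lambda c,box:cv2.resize(c["frame"][box[1]:box[3],box[0]:box[2]],(390,330),interpolation=cv2.INTER_CUBIC)
cv2.imwrite("pics/c4.png",np.hstack([F(a,(300,145,430,255)),F(b,(215,165,345,275))]))
E
```

```text
time: 14.8
ee_pos: [0.5694, -0.0316, 0.222]
ee_rot: [-0.569, -0.415, 0.421, 0.572]
ft_force: [0.1, -0.5, 0.8]
grip_width: 0.06
t 14.8 grasp mm [569.6 -31.6 241. ] jaw yaw 72.4 yaxis [-0.01  -0.001 -1.   ] F [ 0.1 -0.5  0.8] w 60.0 q [ 0.06  0.64 -0.14  1.75  0.12  0.78  1.12]
```

View pics/c4.png

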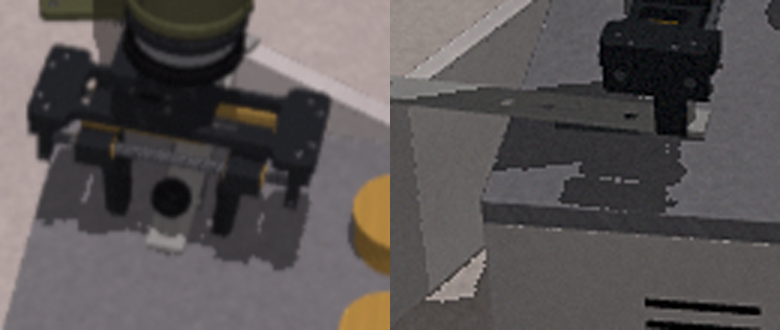

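The door is still ajar with the gripper open: the ball sits free at (172,197) in the left half, and the bar is flat in the right half. I now withdraw straight up.

```bash
python3 -m handwheel '[{"gripper":65,"delta_pos":[0.5,0,4],"rotation":[0,0,0]},{"gripper":70,"delta_pos":[0.5,0,10],"rotation":[0,0,0]},{"gripper":70,"delta_pos":[0,0,20],"rotation":[0,0,0]},{"gripper":70,"delta_pos":[0,0,30],"rotation":[0,0,0]},{"gripper":70,"delta_pos":[0,0,40],"rotation":[0,0,0]},{"gripper":70,"delta_pos":[0,0,40],"rotation":[0,0,0]},{"gripper":70,"delta_pos":[-10,30,30],"rotation":[0,0,0]},{"gripper":70,"delta_pos":[-20,40,20],"rotation":[0,0,0]},{"gripper":70,"delta_pos":[-20,45,0],"rotation":[0,0,0]},{"gripper":70,"delta_pos":[-20,45,0],"rotation":[0,0,0]},{"gripper":70,"delta_pos":[-20,45,0],"rotation":[0,0,0]},{"gripper":70,"delta_pos":[-20,45,0],"rotation":[0,0,0]},{"gripper":70,"delta_pos":[-20,45,0],"rotation":[0,0,0]},{"gripper":70,"delta_pos":[0,0,0],"rotation":[0,0,0]},{"gripper":70,"delta_pos":[0,0,0],"rotation":[0,0,0]}]'
python3 - <<'E'
from h import *
st();a=bot.read_camera("scene");b=bot.read_camera("side")
F=lambda c,box:cv2.resize(c["frame"][box[1]:box[3],box[0]:box[2]],(400,400),interpolation=cv2.INTER_CUBIC)
cv2.imwrite("pics/c5.png",np.hstack([F(a,(290,120,430,260)),F(b,(215,140,355,280))]))
try:
    p1,_=blob(a,(345,185,380,225),45);p2,_=blob(b,(310,175,350,215),45);print("ball",p1,p2,two(a,p1,b,p2))
except Exception as e:print(e)
print("expected ball, hole 3 flat",ball(.457,0)[0], "pixels of old tins: compare")
o=[cv2.imread("pics/scene0.png"),cv2.imread("pics/side0.png")]
# displaced-object check: centroids of gold, blue blobs, then vs now
def cen(f,lo,hi):
    m=cv2.inRange(cv2.cvtColor(f,cv2.COLOR_BGR2HSV),lo,hi);n,l,s,c=cv2.connectedComponentsWithStats(m);return {tuple(c[i].round(1)) for i in range(1,n) if s[i,4]>150}
for i,c in enumerate((a,b)):
    for lo,hi in(((10,120,60),(30,255,255)),((105,150,40),(130,255,255))):
        x,y=cen(o[i],lo,hi),cen(c["frame"],lo,hi);print(i,"max shift px",[min(np.hypot(p[0]-q[0],p[1]-q[1]) for q in y).round(1) for p in x])
    d=cv2.absdiff(o[i],c["frame"]).max(2)
    for nm,B in (("cup",((225,245,262,290),(298,318,342,375))),("jar",((178,208,212,250),(233,385,276,437)))):
        x0,y0,x1,y1=B[i];print(nm,"mean diff",d[y0:y1,x0:x1].mean().round(1))
E
```

```text
time: 16.4
ee_pos: [0.4327, 0.2697, 0.4373]
ee_rot: [-0.57, -0.419, 0.414, 0.572]
ft_force: [1.1, -0.7, 0.0]
grip_width: 0.0699
t 16.4 grasp mm [432.6 269.5 456.3] jaw yaw 72.2 yaxis [ 0.005  0.007 -1.   ] F [ 1.1 -0.7  0. ] w 69.9 q [-0.48  0.33 -0.25  1.58  0.08  1.23  0.52]
ball [356.49180328 210.70491803] [314.12280702 190.97368421] (array([ 0.57431421, -0.03375129,  0.24347857]), np.float64(0.0007080136567317272))
expected ball, hole 3 flat [ 0.57210836 -0.03300109  0.2435    ] pixels of old tins: compare
0 max shift px [np.float64(0.1), np.float64(0.0), np.float64(0.1), np.float64(0.0), np.float64(0.0), np.float64(0.0), np.float64(0.0), np.float64(0.0), np.float64(0.0), np.float64(0.1)]
0 max shift px [np.float64(0.0)]
cup mean diff 0.9
jar mean diff 0.9
1 max shift px [np.float64(0.1), np.float64(21.6), np.float64(0.0), np.float64(0.0), np.float64(0.1), np.float64(31.4), np.float64(0.0), np.float64(0.0), np.float64(0.0)]
1 max shift px [np.float64(0.0)]
cup mean diff 4.0
jar mean diff 3.3
```

View pics/c5.png

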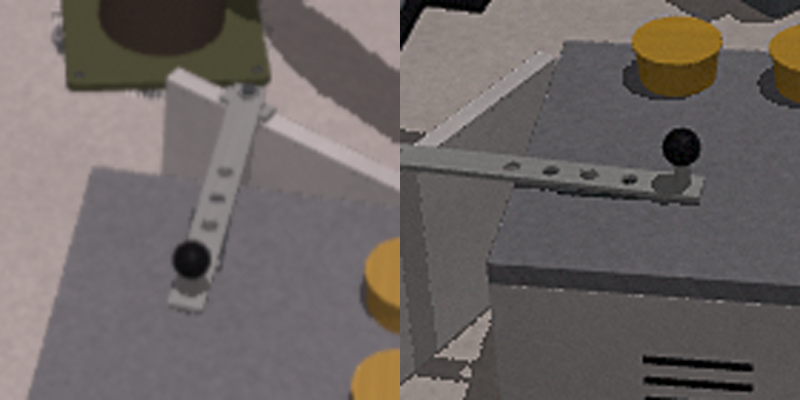

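```bash
python3 -c "
from cell import bot
bot.sign_off()"
```

```text
the job is handed in; nothing more can be done
```

The cabinet door is propped ajar on the third hole and the job is handed in after 16.4 s of robot time.

I gripped the bar by its ball knob and lifted it to about 0.28 rad. I swung it over the peg and pushed the door open to about 0.46 rad by my linkage estimate. Then I lowered hole 3 onto the peg about 1 mm at a time, and no step showed more than about 2.5 N vertically. Before letting go I eased the bar back. The peg stopped it and the force along the bar fell from 4 N to about 0. Then I opened the fingers and withdrew straight up.

**Last checks with the arm clear:**
- **Ball position:** the two cameras put it at (0.574, -0.034, 0.2435) m. I expected (0.572, -0.033, 0.2435) m for hole 3 with the bar flat.
- **Bar and door:** the picture shows the bar flat and the door ajar by itself.
- **Tins, cup, flask and jar:** in the scene view the tins and flask shifted at most 0.1 px, and the cup and jar areas hardly changed.

**Disagreements:**
- Two gold blobs in the side view had no match (21 and 31 px off). I put this down to the arm covering part of the view; the scene view showed no such shift, but I did not check further.
- The side camera placed points on top of the cabinet 5 to 8 mm off sideways compared with the scene camera or my model. I therefore lined up the hole and peg relative to each other.
- The grip read about 26 mm on the 28 mm ball.

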